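# Call the microscope stage and show which dish is next

## Task

Call the microscope stage to its loading position: with a fingertip press the oblong key of the stage handset right down and let it come up again. Then show your colleague which dish to load by pointing at the smallest lidded dish on the tray: bring the fingertips to within a few centimetres above the middle of its lid without touching it, keep still there for two seconds or more, and finish still pointing. Press no other control, pick nothing up, and leave the dishes and everything else on the bench as they are.

Things in the scene. Friction and masses are not known exactly. Their poses are not given: they have to be found in the camera images.
- handset: stage handset, fixed to the bench left or right of the tray, turned up to 0.4 rad: light grey wedge, 190 (x) x 130 mm (y), its top sloping at 0.14 rad from 49 mm high at the back down to 23 mm at the front (-x, user's side). Origin under its centre. Oblong key front right (-x, -y), round key front left, four small keys in a row midway, joystick back left, focus knob back right
- load_key_top (a point): centre of the top face of the oblong key, the only long key of the handset: dark plastic, 40 mm along the handset's y by 18 mm along its x, standing 7 mm out of the panel, its top sloping with the panel. This point moves down with the key
- load_key (a joint): travel of the oblong key: 0 = up, 0.004 m = fully down, square to the panel; a spring returns it. It takes about 1 N to start it and 4 N to hold it fully down; it then stops hard, still 3 mm above the panel
- round_key (a joint): round dark key, 18 mm across, standing 7 mm out of the panel at its front left, 66 mm from the oblong key; 0 = up, 0.004 m = fully down; not to be pressed
- small_key0 (a joint): one of four small dark square keys, 11 mm wide, in a row across the middle of the handset's panel; 0 = up, 0.004 m = fully down; not to be pressed
- small_key1 (a joint): one of four small dark square keys, 11 mm wide, in a row across the middle of the handset's panel; 0 = up, 0.004 m = fully down; not to be pressed
- small_key2 (a joint): one of four small dark square keys, 11 mm wide, in a row across the middle of the handset's panel; 0 = up, 0.004 m = fully down; not to be pressed
- small_key3 (a joint): one of four small dark square keys, 11 mm wide, in a row across the middle of the handset's panel; 0 = up, 0.004 m = fully down; not to be pressed
- joystick: the handset's dark joystick, 56 mm tall, at the back left of the panel, about 130 mm from the oblong key; origin at its foot; not to be touched
- focus_knob: the handset's dark round focus knob, 42 mm across and 23 mm high, at the back right of the panel, 98 mm behind the oblong key; origin at its foot; not to be touched
- tray: grey plastic transport tray, fixed to the bench, 172 mm (its x) by 246 mm (its y), outer rim 12 mm high, walls 4 mm, floor 4 mm thick; origin under its centre. Five lidded dishes stand on it, in two rows, in any order; one place is empty
- small_dish_top (a point): centre of the top of the lid of the smallest dish, the one to point at: lidded round culture dish of milky plastic, 38 mm across and 12 mm high (the other four are 60 mm across, 16 mm high, at least 70 mm away centre to centre), very light and loose on the tray. z of this point's frame is up
- small_dish: the same smallest dish; origin under its centre; must not be touched or moved
- dish_a: one of four identical larger lidded round culture dishes on the tray, milky plastic, 60 mm across, 16 mm high, loose; origin under its centre; to be left alone
- dish_b: one of four identical larger lidded round culture dishes on the tray, milky plastic, 60 mm across, 16 mm high, loose; origin under its centre; to be left alone
- dish_c: one of four identical larger lidded round culture dishes on the tray, milky plastic, 60 mm across, 16 mm high, loose; origin under its centre; to be left alone
- dish_d: one of four identical larger lidded round culture dishes on the tray, milky plastic, 60 mm across, 16 mm high, loose; origin under its centre; to be left alone
- flask: loose flat culture flask of milky plastic with a blue screw cap, lying on its broad side on the bench, 97 mm long, 50 mm wide, 24 mm high, beyond the tray and handset; origin under it near its middle; to be left alone
- marker: loose marker pen, black and grey, 128 mm long, 13 mm thick, lying on the bench at the left; origin under its middle; to be left alone
- tip_box: loose open box of pipette tips, 118 x 80 mm, 54 mm high, clear with a blue deck, on the bench at the right; origin under its centre; to be left alone
- spray_bottle: loose white bottle, 60 mm across, 165 mm high, on the bench at the far right; origin under its centre; to be left alone
Things that resemble listed ones, but are neither listed nor needed, are in the scene too. What is shaped like the small_dish but brown or orange is not meant.

How it is judged:
By the outcome, as a careful person would: the job done as asked, in the order asked, and still so for the second after the job is handed in, with the robot touching nothing.
It also fails if it takes over 42 s, if anything falls off the work surface, if the arm or the gripper's body presses on something with over 40 N, if the wrist force passes 120 N, or if a joint passes its speed limit or range.

## Robot

A 6-joint arm with a two-finger parallel gripper is mounted at the origin on the work surface. World frame = base frame: x ahead of the robot, y to its left, z up, the work surface at z = 0. Lengths are in m, angles in rad, forces in N, time in s.
With the tool pointing down it reaches from about 0.425 to 0.95 m from the base axis. Payload 14.7 kg.
Tool frame: the origin (TCP) lies midway between the tips of the shut fingers; the grasp point (between the pads) lies 19 mm behind it; z points along the fingers, y is the line along which they close (so a half turn about z gives the same grasp; the last joint's range is limited). The gripper opens to 85 mm and grips with 20 to 120 N. Pads are 22 mm wide; open, the fingers measure 114 mm over their backs; the gripper's body (76 mm by 85 mm) begins 54 mm behind the grasp point. The pads swing forward as they close: fully open they stand 13 mm farther back than shut.
Start: joints at [-1.301, 0.48, 1.596, -0, 1.065, -0.047], TCP at [0.203, -0.618, 0.231] pointing down, gripper open.
Joint ranges: [-2.75, 2.75], [-0.82, 2.05], [0.23, 2.67], [-1.56, 4.7], [0.09, 2.69], [-2.92, 2.92]. Speed limits (rad/s): [1.89, 1.89, 2.39, 3.01, 3.01, 3.01].

## Interface

Orientations are given as a unit quaternion [x, y, z, w].
In Python, from rig import bot gives the robot as it stands.
- The arm moves only by the tool carry_out, never from a script. Its arguments are lists of equal length, an entry for each row: "linear": the shift along the world's x, y, z in units of 30 mm (1.0 is 30 mm), a list of three; "dr": the turn, a rotation vector about the world's x, y, z in units of 8 degrees (1.0 is 8 degrees), a list of three. In form: {"linear": [[tx, ty, tz], ...], "dr": [[rx, ry, rz], ...]}. A call has 1 to 20 rows; each row is the pose to reach, as a shift and turn from the pose commanded when the call began; what a row does not reach only later rows make up. A row lasts 1/10 s, in which the tool goes at most 50 mm and 8.59 degrees, less where a joint would pass 70% of its speed; a pose out of reach is approached as far as the arm can. A call with a gripper value outside its range is refused whole. "jaw" is the opening, from 0 (shut) to 1 (fully open), set as the call begins (left out, the last holds). The fingers move at their own pace and stop on an object; the grip force is fixed at half the most. Time passes only in rows, so rows that repeat a pose let the fingers close. It gives the time, the measured TCP pose, the force, the opening and the grip force at its end, in the units of the state.
- bot.read_state(): the state, without advancing time (a new reading comes with each control period).
- bot.grab_frame(name): name is "scene" or "top" or "wrist"; returns a dict with "image" (384x512x3 uint8, red, green, blue), "depth" (384x512 float32, m along the optical axis (not along the pixel's ray), 0 where there is no reading), "fx", "fy", "cx", "cy" (pixels), "D" ([k1, k2, p1, p2, k3] as OpenCV has them; the pictures are not rectified), "rvec" (rotation vector, rad) and "tvec" (3), from world to camera coordinates, as OpenCV has them. Camera axes: x right, y down, z forward; pixel columns grow to the right and rows downward; lengths in m; the calibration is good to about 2 mm. A picture is of the moment at which its call begins.
- bot.hand_in(): hands the job in; it is judged then, once.
The state is a dict: "clock": time; "qpos": joint angles; "qvel": joint speeds; "joint_torque": joint torques, N m; "position": TCP position; "eef_rot": TCP orientation; "force": force on the tool from outside, world axes, zero at the start; "moment": the same for the moment, N m; "grip_width": finger opening in m; "gripper_force": force on a finger pad.
Only numpy, scipy, OpenCV 4.12 (cv2) and the standard library are available. Lean on these libraries where they do the work, as an engineer would, in place of code of your own. Each camera call takes 0.05 s, during which the arm holds its last target. There are 200 camera calls.

## Working session

There is one attempt and no reset: what is moved stays moved. The work goes in short steps, Python scripts to look and compute and a tool call to move; the robot and the scene stay as the last step left them, time stands still between calls to the robot, and variables do not carry over. Pictures are saved under pics/ and viewed, at most 10 in all, crops included, and the job is handed in when it is done.

Besides the shell and the picture viewer there is one more tool, called as name(argument=value, ...) on one line, values as JSON. carry_out: Moves the arm, as the interface text tells. Its arguments: {"type":"object","properties":{"linear":{"type":"array","items":{"type":"array","items":{"type":"number"}}},"dr":{"type":"array","items":{"type":"array","items":{"type":"number"}}},"jaw":{"type":"number"}},"required":["linear","dr"]}

```bash
mkdir -p pics; cat > h.py <<'E'
import cv2,numpy as np,pickle
from rig import bot
def grab(n):
    f=bot.grab_frame(n); pickle.dump(f,open(f'pics/{n}.pkl','wb')); return f
def load(n): return pickle.load(open(f'pics/{n}.pkl','rb'))
def save(f,name): cv2.imwrite(f'pics/{name}.png',f['image'][:,:,::-1])
def cast(f,uv,z=None):
    """pixels -> world points on height z (or by depth if z None)"""
    uv=np.float64(uv).reshape(-1,1,2); K=np.array([[f['fx'],0,f['cx']],[0,f['fy'],f['cy']],[0,0,1]])
    n=cv2.undistortPoints(uv,K,np.float64(f['D']))[:,0]
    R=cv2.Rodrigues(np.float64(f['rvec']))[0]; t=np.float64(f['tvec']).ravel()
    d=np.c_[n,np.ones(len(n))]; C=-R.T@t; w=d@R
    if z is None:
        s=np.array([f['depth'][int(round(v)),int(round(u))] for u,v in uv[:,0]])
    else: s=(z-C[2])/w[:,2]
    return C+w*s[:,None]
E
python3 - <<'E'
from h import *
for n in('scene','top'):
    save(grab(n),n+'0')
s=bot.read_state();print(s['clock'],s['position'],s['eef_rot'],s['force'])
a=cv2.imread('pics/scene0.png');b=cv2.imread('pics/top0.png')
cv2.imwrite('pics/both.png',np.vstack([a,b])) 
E
```

```text
0.1 [ 0.20240738 -0.61729603  0.23073426] [ 9.87482184e-01  1.57729659e-01 -5.47375180e-05 -5.36281256e-04] [-0.07898535  0.71139289 -0.25146111]
```

View pics/top0.png

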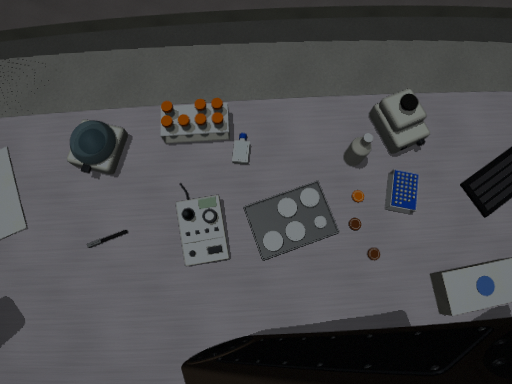

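View pics/scene0.png

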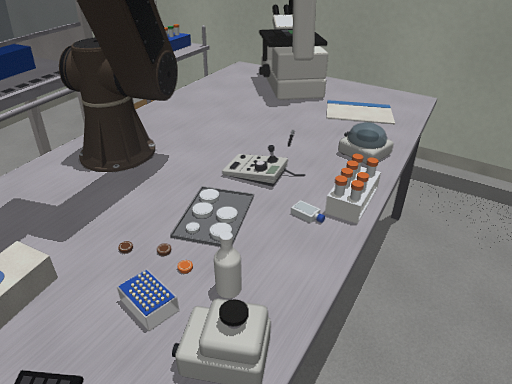

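The top view shows the handset at about (203,230), with its oblong key at (215,250) and round key at (193,254). The tray is at (290,222). The candidates for the smallest dish are the milky one on the tray at (320,222), and the orange and brown ones off the tray at (358,196), (355,224) and (374,254). The milky one on the tray fits the description. I'll confirm with a crop and measure both targets.

```bash
python3 - <<'E'
from h import *
f=load('top'); im=f['image'];g=cv2.cvtColor(im,cv2.COLOR_RGB2GRAY)
c=im[175:275,170:345,::-1]; cv2.imwrite('pics/crop.png',cv2.resize(c,None,fx=4.5,fy=4.5,interpolation=cv2.INTER_CUBIC))
def blobs(mask,x0,x1,y0,y1,z,lo,hi):
    m=np.zeros_like(mask);m[y0:y1,x0:x1]=mask[y0:y1,x0:x1]
    cs,_=cv2.findContours(m,cv2.RETR_CCOMP,cv2.CHAIN_APPROX_NONE)
    for k in cs:
        a=cv2.contourArea(k)
        if lo<a<hi:
            (u,v),(w,h),an=cv2.minAreaRect(k); M=cv2.moments(k); uv=(M['m10']/M['m00'],M['m01']/M['m00'])
            px=np.linalg.norm(cast(f,[uv,(uv[0]+1,uv[1])],z)[1]-cast(f,[uv],z)[0])*1e3
            print(np.round(uv,1),'area',a,'mm',np.round(np.array([w+1,h+1])*px),'ang',round(an),cast(f,[uv],z)[0].round(4),'depth pt',cast(f,[uv])[0].round(4))
print('dishes');blobs((g>130).astype(np.uint8)*255,255,330,185,255,0.018,40,900)
print('keys');blobs((g<75).astype(np.uint8)*255,180,227,197,264,0.036,8,400)
print('handset');blobs((g>110).astype(np.uint8)*255,172,232,190,270,0.036,900,6000)
print(cast(f,[(203,262)]))
E
```

```text
dishes
keys
[216.1 261. ] area 14.5 mm [ 8. 75.] ang 80 [0.4222 0.0958 0.036 ] depth pt [0.4241 0.0989 0.004 ]
[192.2 253.2] area 24.0 mm [19. 19.] ang 45 [0.4481 0.1635 0.036 ] depth pt [0.4483 0.1637 0.0347]
[214.3 249.2] area 81.0 mm [23. 44.] ang 79 [0.456  0.0995 0.036 ] depth pt [0.4563 0.0998 0.0333]
[187.5 233.5] area 9.0 mm [12. 12.] ang 90 [0.5058 0.176  0.036 ] depth pt [0.5053 0.1754 0.0394]
[196.9 231.7] area 10.0 mm [14. 14.] ang 72 [0.5095 0.1484 0.036 ] depth pt [0.5093 0.1482 0.0373]
[206.6 230.2] area 9.0 mm [12. 15.] ang 0 [0.5124 0.1201 0.036 ] depth pt [0.5126 0.1203 0.0347]
[216.  228.7] area 9.0 mm [12. 15.] ang 90 [0.515  0.0925 0.036 ] depth pt [0.5149 0.0924 0.0368]
[209.6 215.8] area 161.5 mm [47. 45.] ang 45 [0.5544 0.11   0.036 ] depth pt [0.5493 0.107  0.0632]
[208.9 215.4] area 76.5 mm [30. 32.] ang 45 [0.5558 0.1119 0.036 ] depth pt [0.5506 0.1088 0.063 ]
[188.1 214.1] area 120.0 mm [39. 39.] ang 90 [0.5632 0.1733 0.036 ] depth pt [0.5515 0.163  0.0955]
[223.2 214.8] area 91.0 mm [137.  15.] ang 81 [0.5551 0.0699 0.036 ] depth pt [ 0.5622  0.0726 -0.001 ]
handset
[200.2 233.9] area 2180.5 mm [189. 128.] ang 81 [0.5024 0.1389 0.036 ] depth pt [0.5031 0.1395 0.0311]
[[0.4221461  0.1346269  0.02504983]]
```

View pics/crop.png

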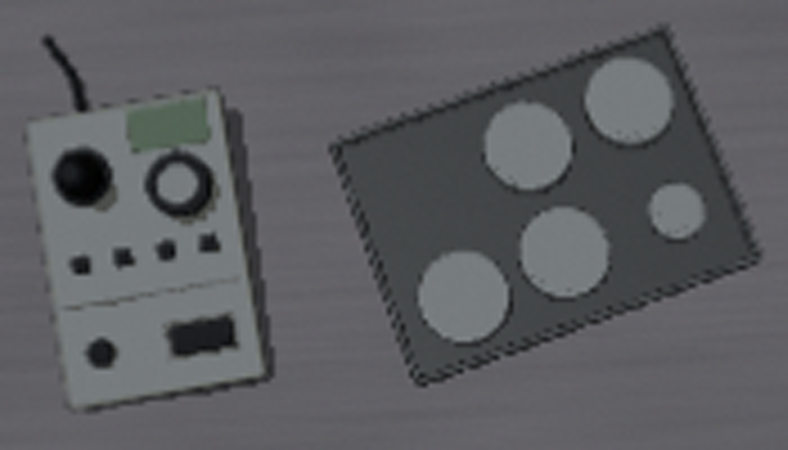

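The crop confirms the milky small lidded dish, at crop pixel (677,211), or (320.4,221.9) in the full image. The oblong key is at crop pixel (202,336), which casts to about (0.456, 0.0995, 0.036). Its spacing to the round key, its size and its height all match the description. Next I shut the jaw and hover over the key, going round the arm's inner reach limit.

carry_out(linear=[[8.2,12.3,0],[8.2,12.3,0],[8.2,12.3,0],[8.2,12.3,0],[8.2,12.3,0],[8.2,12.3,0],[8.2,12.3,0],[8.2,12.3,0],[8.2,12.3,0],[8.4,23.9,-2],[8.4,23.9,-2],[8.4,23.9,-2],[8.4,23.9,-2],[8.4,23.9,-2],[8.4,23.9,-2],[8.4,23.9,-2],[8.4,23.9,-4.5],[8.4,23.9,-4.5],[8.4,23.9,-4.5],[8.4,23.9,-4.5]], dr=[[0,0,-0.5],[0,0,-1],[0,0,-1.3],[0,0,-1.3],[0,0,-1.3],[0,0,-1.3],[0,0,-1.3],[0,0,-1.3],[0,0,-1.3],[0,0,-1.3],[0,0,-1.3],[0,0,-1.3],[0,0,-1.3],[0,0,-1.3],[0,0,-1.3],[0,0,-1.3],[0,0,-1.3],[0,0,-1.3],[0,0,-1.3],[0,0,-1.3]], jaw=0)

```text
clock: 2.1
position: [0.4543, 0.0992, 0.0965]
eef_rot: [0.998, 0.068, -0.001, 0.0]
force: [0.8, -0.2, 0.0]
grip_width: 0.0002
gripper_force: 0.0
```

```bash
python3 - <<'E'
from h import *
s=bot.read_state();print(s['position'],s['force'],s['qvel'].__abs__().max() if hasattr(s['qvel'],'max') else s['qvel'])
f=grab('wrist');save(f,'wrist1')
t=load('top')
g=cv2.cvtColor(t['image'],cv2.COLOR_RGB2GRAY);print('lid grey',g[222,320],g[210,300])
m=np.zeros_like(g);m[187:256,250:334]=g[187:256,250:334]>(int(g[222,320])+int(g[222,308]))/2
n,l,st,c=cv2.connectedComponentsWithStats(m)
for i in range(1,n):
    if st[i,4]>40: print(c[i].round(1),st[i,2:5],cast(t,[c[i]],.017)[0].round(4),cast(t,[c[i]])[0].round(4))
E
```

```text
[0.45432931 0.09920506 0.09649673] [ 0.78050102 -0.16840091  0.01578013] 0.03235735151050647
lid grey 123 66
[266.2 192.1] [ 46  16 376] [ 0.6209 -0.062   0.017 ] [ 0.6254 -0.063  -0.0013]
[329.3 196.5] [ 12  29 182] [ 0.5955 -0.253   0.017 ] [ 5.994e-01 -2.571e-01 -3.000e-04]
[309.2 196.8] [ 19  19 282] [ 0.5984 -0.1917  0.017 ] [ 0.5982 -0.1915  0.0182]
[286.8 206.9] [ 19  19 291] [ 0.5714 -0.1209  0.017 ] [ 0.5705 -0.1204  0.0216]
[319.9 221.3] [ 13  12 111] [ 0.5214 -0.2162  0.017 ] [ 0.5214 -0.2162  0.0167]
[294.9 230.5] [ 19  20 304] [ 0.4986 -0.1391  0.017 ] [ 0.4978 -0.1384  0.0228]
[252.8 246.1] [ 10  27 137] [ 0.4603 -0.0116  0.017 ] [ 4.619e-01 -1.170e-02 -4.000e-04]
[272.5 240.4] [ 20  20 310] [ 0.4736 -0.0707  0.017 ] [ 0.473  -0.0703  0.0221]
[314.9 248. ] [ 53  20 510] [ 0.4434 -0.1933  0.017 ] [ 0.4448 -0.1965 -0.0009]
```

View pics/wrist1.png

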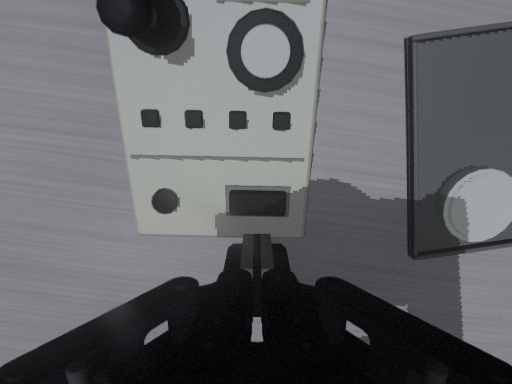

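The wrist view shows the oblong key centred near (258,203), square to the fingers. The round key is at (165,201), and the fingertips are at (258,240).

```bash
python3 - <<'E'
from h import *
f=load('wrist')
g=cv2.cvtColor(f['image'],cv2.COLOR_RGB2GRAY)
m=np.zeros_like(g);m[187:220,226:292]=g[187:220,226:292]<55
n,l,st,c=cv2.connectedComponentsWithStats(m)
i=1+st[1:,4].argmax();print(c[i],st[i]);x,y,w,h=st[i,:4]
print(cast(f,[c[i]],.036),cast(f,[c[i]]))
P=cast(f,[(x,y+h/2),(x+w,y+h/2),(x+w/2,y),(x+w/2,y+h)],.036);print(P.round(4))
print('tool yaw',bot.read_state()['eef_rot'])
E
```

```text
[258.0100647  202.68655643] [ 230  190   57   27 1391]
[[0.45999546 0.10049724 0.036     ]] [[0.4593104  0.10039704 0.03385923]]
[[0.4568 0.1196 0.036 ]
 [0.4621 0.0806 0.036 ]
 [0.469  0.1014 0.036 ]
 [0.4496 0.0987 0.036 ]]
tool yaw [ 9.97731632e-01  6.73162560e-02  3.34542083e-04 -3.31789804e-05]
```

carry_out(linear=[[0.12,0.03,-1.0],[0.12,0.03,-1.6],[0.12,0.03,-1.8],[0.12,0.03,-1.9],[0.12,0.03,-1.95],[0.12,0.03,-2.0],[0.12,0.03,-2.05],[0.12,0.03,-2.05]], dr=[[0,0,0],[0,0,0],[0,0,0],[0,0,0],[0,0,0],[0,0,0],[0,0,0],[0,0,0]])

```text
clock: 2.95
position: [0.4585, 0.1003, 0.0351]
eef_rot: [0.998, 0.068, 0.0, -0.0]
force: [0.6, -0.6, 1.6]
grip_width: 0.0003
gripper_force: 0.7
```

carry_out(linear=[[0,0,-0.04],[0,0,-0.08],[0,0,-0.1],[0,0,-0.1],[0,0,-0.1]], dr=[[0,0,0],[0,0,0],[0,0,0],[0,0,0],[0,0,0]])

```text
clock: 3.45
position: [0.4583, 0.1003, 0.0319]
eef_rot: [0.998, 0.068, 0.0, -0.0]
force: [1.6, -0.0, 3.9]
grip_width: -0.0006
gripper_force: 1.8
```

carry_out(linear=[[0,0,-0.03],[0,0,-0.06],[0,0,-0.06],[0,0,-0.06]], dr=[[0,0,0],[0,0,0],[0,0,0],[0,0,0]])

```text
clock: 3.85
position: [0.4585, 0.1003, 0.0306]
eef_rot: [0.998, 0.068, 0.001, -0.0]
force: [-0.2, -0.1, 21.3]
grip_width: 0.0001
gripper_force: 10.9
```

The force jumped from 4 N to 21 N, so the key is on its hard stop. Next I release it straight up and check it before moving on.

carry_out(linear=[[0,0,0.1],[0,0,0.3],[0,0,1],[0,0,2],[0,0,3.3],[0,0,3.3],[0,0,3.3],[0,0,3.3]], dr=[[0,0,0],[0,0,0],[0,0,0],[0,0,0],[0,0,0],[0,0,0],[0,0,0],[0,0,0]])

```text
clock: 4.65
position: [0.4573, 0.1001, 0.1284]
eef_rot: [0.998, 0.068, -0.001, 0.0]
force: [0.1, 0.5, 0.2]
grip_width: 0.0001
gripper_force: 0.0
```

carry_out(linear=[[1.0,-1,0],[2.1,-10.5,0],[2.1,-10.5,0],[2.1,-10.5,0],[2.1,-10.5,0],[2.1,-10.5,0],[2.1,-10.5,0],[2.1,-10.5,0],[2.1,-10.5,0],[2.1,-10.5,0],[2.1,-10.5,-1.3],[2.1,-10.5,-1.3],[2.1,-10.5,-1.3],[2.1,-10.5,-1.3]], dr=[[0,0,0],[0,0,0],[0,0,0],[0,0,0],[0,0,0],[0,0,0],[0,0,0],[0,0,0],[0,0,0],[0,0,0],[0,0,0],[0,0,0],[0,0,0],[0,0,0]])

```text
clock: 6.05
position: [0.5216, -0.2143, 0.0911]
eef_rot: [0.998, 0.068, 0.0, 0.0]
force: [1.3, -0.2, 0.2]
grip_width: 0.0
gripper_force: 0.0
```

```bash
python3 - <<'E'
from h import *
f=grab('wrist');save(f,'wrist2');s=bot.read_state();print(s['position'],s['clock'])
t=grab('top')
for uv in [(214.5,249.5)]: print('key depth',cast(t,[uv]))
E
```

```text
[ 0.52175084 -0.21456156  0.09123961] 6.1
key depth [[0.37610414 0.01319689 0.89435815]]
```

View pics/wrist2.png

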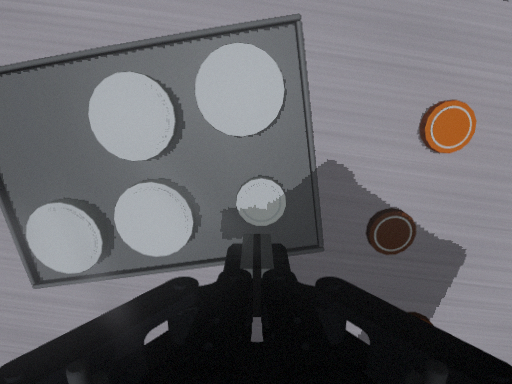

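The wrist view shows the small milky dish at (261,202), directly ahead of the fingertips. The brown and orange lookalikes are off the tray at (391,231) and (450,126). The top camera's view of the key is now blocked by the arm. I'll cast the dish from this view.

```bash
python3 - <<'E'
from h import *
f=load('wrist')
print(cast(f,[(261,202),(236,202),(286,202),(261,202+23)],.016).round(4),cast(f,[(261,202)]))
E
```

```text
[[ 0.5235 -0.2158  0.016 ]
 [ 0.521  -0.1975  0.016 ]
 [ 0.526  -0.2342  0.016 ]
 [ 0.5055 -0.2184  0.016 ]] [[ 0.52309944 -0.21592187  0.01458371]]
```

carry_out(linear=[[0.03,-0.05,-0.6],[0.03,-0.05,-1.1],[0.03,-0.05,-1.5],[0.03,-0.05,-1.7],[0.03,-0.05,-1.7],[0.03,-0.05,-1.7],[0.03,-0.05,-1.7],[0.03,-0.05,-1.7],[0.03,-0.05,-1.7],[0.03,-0.05,-1.7],[0.03,-0.05,-1.7],[0.03,-0.05,-1.7],[0.03,-0.05,-1.7],[0.03,-0.05,-1.7],[0.03,-0.05,-1.7],[0.03,-0.05,-1.7],[0.03,-0.05,-1.7],[0.03,-0.05,-1.7],[0.03,-0.05,-1.7],[0.03,-0.05,-1.7]], dr=[[0,0,0],[0,0,0],[0,0,0],[0,0,0],[0,0,0],[0,0,0],[0,0,0],[0,0,0],[0,0,0],[0,0,0],[0,0,0],[0,0,0],[0,0,0],[0,0,0],[0,0,0],[0,0,0],[0,0,0],[0,0,0],[0,0,0],[0,0,0]])

```text
clock: 8.15
position: [0.522, -0.2163, 0.039]
eef_rot: [0.998, 0.068, 0.0, 0.0]
force: [0.1, 0.3, 1.0]
grip_width: -0.0001
gripper_force: 0.0
```

carry_out(linear=[[0,0,0],[0,0,0],[0,0,0],[0,0,0],[0,0,0],[0,0,0],[0,0,0],[0,0,0],[0,0,0],[0,0,0],[0,0,0],[0,0,0],[0,0,0],[0,0,0],[0,0,0],[0,0,0],[0,0,0],[0,0,0],[0,0,0],[0,0,0]], dr=[[0,0,0],[0,0,0],[0,0,0],[0,0,0],[0,0,0],[0,0,0],[0,0,0],[0,0,0],[0,0,0],[0,0,0],[0,0,0],[0,0,0],[0,0,0],[0,0,0],[0,0,0],[0,0,0],[0,0,0],[0,0,0],[0,0,0],[0,0,0]])

```text
clock: 10.15
position: [0.522, -0.2162, 0.039]
eef_rot: [0.998, 0.068, -0.0, 0.0]
force: [-0.4, -1.0, -0.4]
grip_width: 0.0
gripper_force: 0.0
```

```bash
python3 - <<'E'
from h import *
for n in('scene','wrist'):
    f=grab(n)
    if n=='scene': c=f['image'][130:260,150:310,::-1]; cv2.imwrite('pics/end.png',cv2.resize(c,None,fx=4,fy=4,interpolation=cv2.INTER_CUBIC))
s=bot.read_state();print(s['position'],s['clock'],s['force'])
E
```

```text
[ 0.52201038 -0.21624096  0.03899763] 10.25 [-1.00701842  0.13273747 -0.77924428]
```

View pics/end.png

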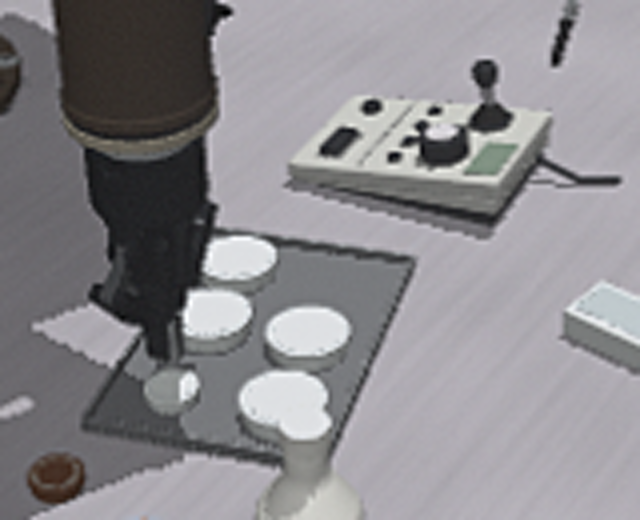

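The final crop shows the fingertips at (165,355), about 23 mm above the lid of the small dish at (170,388), without contact. The dishes and handset are undisturbed, and the oblong key at (340,142) stands up again.

```bash
python3 -c "
from rig import bot
print(bot.hand_in())"
```

```text
the job is handed in; nothing more can be done
None
```

I pressed the oblong key down to its stop and let it come up. The shut fingertips have then pointed still for over 2 s, about 23 mm above the middle of the smallest milky dish's lid, and the job is handed in at about 10 s of the 42 s allowed, with no verdict returned.

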